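# Snap a parts caddy onto the hanging rail

### The arm

A 6-joint arm with a two-finger parallel gripper is mounted at the origin on a cart in front of the work surface, level with it; the furniture and walls round the work are solid. World frame = base frame: x ahead of the robot, y to its left, z up, the work surface at z = 0. Lengths are in m, angles in degrees, forces in N, time in s.
With the tool pointing down it reaches from about 0.4 to 0.925 m from the base axis. Payload 3.4 kg.
Tool frame: the origin (TCP) lies midway between the tips of the shut fingers; the grasp point (between the pads) lies 19 mm behind it; z points along the fingers, y is the line along which they close (so a half turn about z gives the same grasp; the last joint's range is limited). The gripper opens to 85 mm and grips with 20 to 120 N. Pads are 22 mm wide; open, the fingers measure 114 mm over their backs; the gripper's body (76 mm by 85 mm) begins 54 mm behind the grasp point. The pads swing forward as they close: fully open they stand 13 mm farther back than shut.
Start: joints at [-77.149, 17.578, 86.31, -0, 76.112, -4.211], TCP at [0.169, -0.55, 0.231] pointing down, gripper open.
Joint ranges: [-179.03, 179.03], [-60, 130.46], [8.19, 133.38], [-81.62, 261.62], [5.75, 156.47], [-153.77, 153.77]. Speed limits (degrees/s): [147.25, 147.25, 180, 180, 180, 180].

### API

Orientations are given as a 3x3 rotation matrix whose columns are the frame's x, y, z axes.
In Python, from workcell import ctrl gives the robot as it stands.
- The arm moves only by the tool step_arm, never from a script. Its arguments are lists of equal length, an entry for each row: "travel": the shift along the tool's x, y, z as a fraction of full scale, a list of three; "yaw": the turn about the tool's z as a fraction of full scale; "jaw": the closure, from 0 (fully open) to 1 (shut). In form: {"travel": [[x, y, z], ...], "yaw": [yaw, ...], "jaw": [jaw, ...]}. A call has 1 to 20 rows; each row is the pose to reach, as a shift and turn from the pose commanded when the call began, along the tool's axes at that moment; what a row does not reach only later rows make up. Full scale, the value 1, is 0.5 m for a shift and pi/2 rad for a turn. A row lasts 1/12 s, in which the tool goes at most 41.7 mm and 7.16 degrees, less where a joint would pass 70% of its speed; a pose out of reach is approached as far as the arm can. A call with a number of a shift or a turn outside -1 to 1 is refused whole. A call with a gripper value outside its range is refused whole. The fingers move at their own pace and stop on an object; the grip force is fixed at half the most. Time passes only in rows, so rows that repeat a pose let the fingers close. It gives the time, the measured TCP pose, the force, the opening and the grip force at its end, in the units of the state.
- ctrl.state(): the state, without advancing time (a new reading comes with each control period).
- ctrl.capture(name): name is "scene" or "top" or "wrist"; returns the picture (400x640x3 uint8, red, green, blue); there is no depth.
- ctrl.get_calibration(name): a dict with "intrinsics" (3x3 intrinsics, pixels), "extrinsics" (4x4, takes a point from world to camera coordinates). Camera axes: x right, y up, looking along -z (the intrinsics and any distortion apply to the point x, -y, -z); pixel columns grow to the right and rows downward; lengths in m; the calibration is good to about 2 mm. A picture is of the moment at which its call begins: read the wrist's pose just before it. get_calibration takes no time and is no camera call; for the wrist camera it gives the pose at the moment of the call.
- ctrl.hand_in(): hands the job in; it is judged then, once.
The state is a dict: "time_s": time; "q": joint angles; "qd": joint speeds; "effort": joint torques, N m; "ee_pos": TCP position; "eef_rot": TCP orientation; "wrist_force": force on the tool from outside, world axes, zero at the start; "torque": the same for the moment, N m; "grip_width": finger opening in m; "grasp_force": force on a finger pad.
Only numpy, scipy, OpenCV 4.12 (cv2) and the standard library are available. Lean on these libraries where they do the work, as an engineer would, in place of code of your own. Each camera call takes 0.05 s, during which the arm holds its last target. There are 200 camera calls.

### The job

Hang the small parts caddy on the rail of the stand, near the middle: lift it by its tab, bring the rail in under the spring hook from the open (lip) side, and press the hook straight down until its gate gives way and snaps shut beneath the rail and the rail is pressed home against the roof of the hook with a clear push of about 10 N. Let the rail itself push the gate open and never load it with more than about 20 N; then let go so that the caddy hangs level and free; leave the other things on the bench where they are.

Things in the scene. Friction and masses are not known exactly. Their poses are not given: they have to be found in the camera images.
- caddy_grip (a point): Centre of the black grip tab on top of the loose caddy: tab 26 x 16 x 50 mm (x, y, z; 16 mm along y is the grasp width), spanning 20 mm above to 30 mm below this point. Caddy: grey open tray with a rigid steel hook standing on it, about 0.26 kg, upright on the bench at the start, this point 180 mm above the tray's underside. z up, y = rail direction through the hook, +x = open lip side.
- caddy_tray (a point): Centre of the underside of the caddy's tray, 64 x 76 x 32 mm (x, y, z), same axes as the tab, 180 mm straight below the tab's centre. The rail can only come under the hook from the +x side, through the gap between tray rim (32 mm above this point) and hook lip (89 mm above it).
- hook_seat (a point): Point inside the hook where the rail's centre lies when seated against the hook's roof (a shallow arch), 45 mm straight below the tab's centre. Hook is 16 mm wide in y. From this point: spine (closed back) x -16 to -10 mm, nose x 10 to 16 mm down to 32 mm below; from there a lip flares out and down to x 26 mm, 46 mm below. The mouth between, 20 mm wide, looks down.
- gate (a joint): Sprung gate across the hook's mouth: steel tongue 18 x 12 x 3 mm hinged on the spine, 27 mm below the hook's seat point, tip at the nose. 0 = shut (rad), grows to 1.5 as the rail pushes it inward and up. Opens under very roughly 4 to 12 N, more than the caddy's weight, and flicks shut by its spring once the rail is past its tip, 3 to 10 mm before the rail meets the roof.
- stand: Fixed hanging stand; origin under the middle of its grey foot plate (80 x 260 x 12 mm), z up, y along the rail. Two 12 mm posts at y +-110 mm, 198 mm tall. A horizontal round steel rail, 12 mm thick, 196 mm free length, runs along y at x = 0 between clamps 26 x 24 x 24 mm on the posts (thumb screws on the -x side reach to x -31 mm).
- rail_nominal (a point): Mid-length of the rail at its middle height, 170 mm above the bench, a fixed point of the stand (axes as the stand). The rail itself is clamped anywhere up to 12 mm above or below this; its true height is not measured and must be felt.
- timer: Bystander: bench timer, 22 x 66 x 58 mm, origin under its centre.
- tip_box_b: Bystander: closed tip box, 89 x 122 x 67 mm, origin under its centre.
- forceps: Bystander: forceps lying flat, 14 x 126 x 8 mm, origin under the centre.
- marker_black: Bystander: marker pen lying flat, 13 x 138 x 13 mm, origin under its centre.
- beaker_50: Bystander: small beaker, 48 x 52 x 60 mm, origin under its centre.
Not all that is in view belongs to the job. Of the things shaped like the part that bears caddy_grip, the grey one is meant.

How it is judged (in metres and radians):
On the way, in this order (a step that is already met when the one before it is completed fails the run):
1. the caddy is lifted off the bench (height (world z) of caddy_grip above 0.21 m and value of joint gate below 0.1 rad), for 0.1 s.
2. the rail pushes the gate open (value of joint gate above 0.5 rad and contact force between caddy and stand above 0.5 N), for 0.02 s.
3. the gate has snapped shut and the rail is pressed home against the roof of the hook, with more than 5 N (value of joint gate below 0.12 rad and z of caddy_grip in the frame of stand below 0.232 m and contact force between caddy and stand above 5 N), for 0.1 s.
At the end, for the whole second after the job is handed in: The caddy hangs on the rail, released and at rest: gate shut (under 0.12 rad) below the rail, tab centre within 15 mm of the rail's line and 60 mm of its middle, 198 to 232 mm above the bench, within 0.2 rad of upright and 0.26 rad of square to the rail (value of joint gate below 0.12 rad and x of caddy_grip in the frame of stand between -0.015 and 0.015 m and y of caddy_grip in the frame of stand between -0.06 and 0.06 m and z of caddy_grip in the frame of stand between 0.198 and 0.232 m and angle between caddy_grip's own z axis and vertical below 0.2 rad and angle between the y axis of caddy_grip and the y axis of stand, either way round below 0.26 rad and contact force between caddy and stand above 1 N and contact force between caddy and the fingers below 0.1 N and linear speed of caddy below 0.03 m/s); the robot touches nothing.
It fails at once if the caddy bears on the stand with more than 22 N (contact force between caddy and stand above 22 N).
It fails at once if the robot itself pushes on the stand with more than 22 N (contact force between the arm and stand above 22 N).
It fails at once if another thing on the bench is moved by more than 20 mm (distance of any of timer, tip_box_b, forceps, marker_black, beaker_50 from where it was at the start of the episode above 0.02 m).
It also fails if it takes over 58 s, if anything falls off the work surface, if the arm or the gripper's body presses on something with over 40 N, if the wrist force passes 120 N, or if a joint passes its speed limit or range.

## Working session

There is one attempt and no reset: what is moved stays moved. The work goes in short steps, Python scripts to look and compute and a tool call to move; the robot and the scene stay as the last step left them, time stands still between calls to the robot, and variables do not carry over. Pictures are saved under pics/ and viewed, at most 10 in all, crops included, and the job is handed in when it is done.

Besides the shell and the picture viewer there is one more tool, called after "Request:" as a command line: name --pt "numbers of a row" for each row, then --argument value for the rest. step_arm: Moves the arm, as the interface text tells. Shift numbers are shares of 0.5 m and turn numbers shares of pi/2 rad, none past 1 either way. Its arguments: {"type":"object","properties":{"travel":{"type":"array"},"yaw":{"type":"array"},"jaw":{"type":"array"}},"required":["travel","yaw","jaw"]}

```bash
mkdir -p pics
python3 - <<'E'
from workcell import ctrl
import cv2
s=ctrl.state();print(s['time_s'],s['ee_pos'],s['eef_rot'],s['grip_width'])
for n in('scene','top'):
    im=ctrl.capture(n);cv2.imwrite(f'pics/{n}0.png',im[:,:,::-1])
    c=ctrl.get_calibration(n);print(n,c)
E
```

```text
0.0 [ 0.16851989 -0.54903891  0.23040565] [[ 9.55986023e-01  2.93411841e-01 -4.63196004e-04]
 [ 2.93412179e-01 -9.55984063e-01  1.94041743e-03]
 [ 1.26533453e-04 -1.99091929e-03 -9.99998010e-01]] 0.08601782717454427
scene {'intrinsics': array([[443.1788838 ,   0.        , 314.35386584],
       [  0.        , 443.1788838 , 203.11821832],
       [  0.        ,   0.        ,   1.        ]]), 'extrinsics': array([[-6.82824566e-01, -7.30581437e-01, -1.17261200e-03,
         3.61831405e-01],
       [ 4.47140193e-01, -4.19179635e-01,  7.90160794e-01,
        -3.35751750e-01],
       [-5.77768344e-01,  5.39016880e-01,  6.12898478e-01,
        -1.28738613e+00],
       [ 0.00000000e+00,  0.00000000e+00,  0.00000000e+00,
         1.00000000e+00]])}
top {'intrinsics': array([[446.1992641 ,   0.        , 316.6397058 ],
       [  0.        , 446.1992641 , 196.79418998],
       [  0.        ,   0.        ,   1.        ]]), 'extrinsics': array([[-2.18535653e-02, -9.99761182e-01,  2.06563133e-05,
        -1.26543174e-02],
       [ 9.88507306e-01, -2.16044779e-02,  1.49621365e-01,
        -5.31056605e-01],
       [-1.49585187e-01,  3.29017919e-03,  9.88743367e-01,
        -1.63435404e+00],
       [ 0.00000000e+00,  0.00000000e+00,  0.00000000e+00,
         1.00000000e+00]])}
```

View pics/scene0.png

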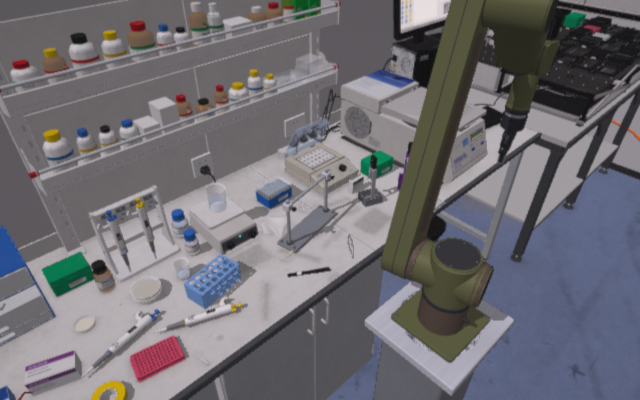

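View pics/top0.png

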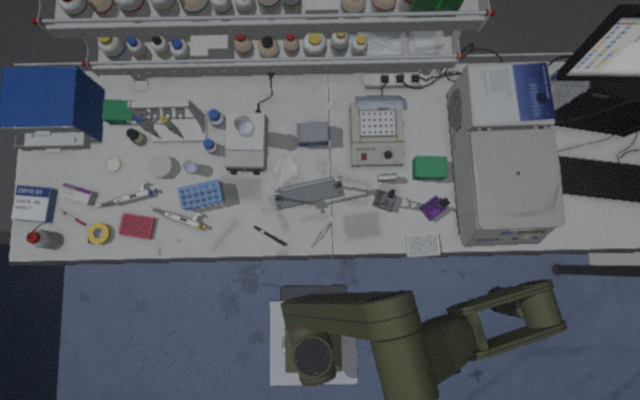

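The scene view shows the stand around (310,210) and the grey caddy around (372,180). In the top view the stand is around (308,192), the grey caddy around (387,200), and a purple decoy around (435,208). Next I'll zoom in.

Run:
```python
import cv2,numpy as np
a=cv2.imread('pics/top0.png')[160:245,265:465];b=cv2.imread('pics/scene0.png')[145:255,270:420]
a=cv2.convertScaleAbs(cv2.resize(a,(800,340),interpolation=cv2.INTER_CUBIC),alpha=1.3,beta=10)
cv2.imwrite('pics/c1.png',a)
cv2.imwrite('pics/c2.png',cv2.convertScaleAbs(cv2.resize(b,(750,550),interpolation=cv2.INTER_CUBIC),alpha=1.3,beta=10))
```

```text
(no output)
```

View pics/c1.png

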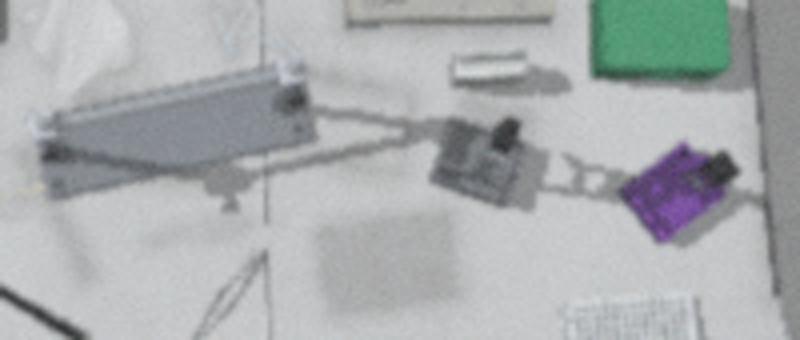

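View pics/c2.png

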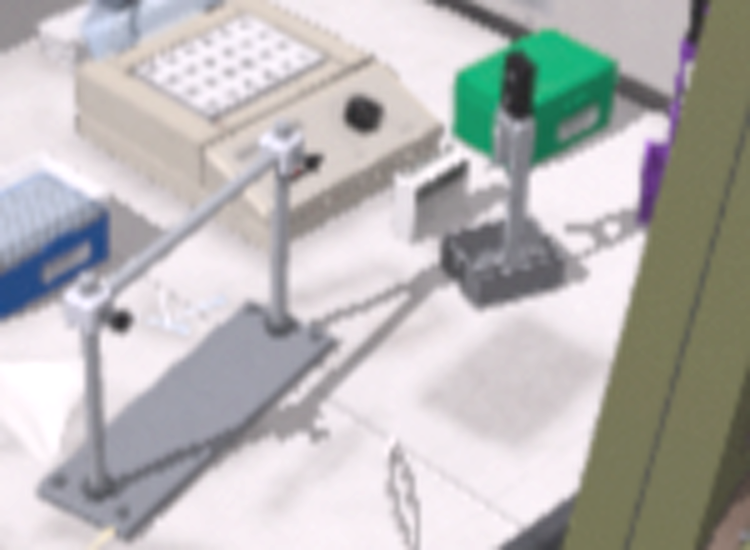

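The crops show these features:
- **Tab (black):** c1 (507,130), c2 (518,85).
- **Post tops:** c1 (40,122) and (290,68); c2 (90,282) and (285,128).
- **Foot plate corners:** c2 (40,492), (125,538), (335,343) and (250,303).
- **Thumb screws:** on the robot side.

Now I'll triangulate.

```bash
cat > h.py <<'E'
import numpy as np,cv2
from workcell import ctrl
def ray(c,u,v):
    K=c['intrinsics'];E=c['extrinsics'];d=np.linalg.inv(K)@[u,v,1];d=d*[1,-1,-1]
    R=E[:3,:3];return -R.T@E[:3,3],R.T@d
def plane(c,u,v,z):
    o,d=ray(c,u,v);return o+d*(z-o[2])/d[2]
def proj(c,p):
    q=c['extrinsics'][:3,:3]@p+c['extrinsics'][:3,3];q=c['intrinsics']@(q*[1,-1,-1]);return q[:2]/q[2]
def tri(rs):
    A=0;b=0
    for o,d in rs:
        d=d/np.linalg.norm(d);P=np.eye(3)-np.outer(d,d);A=A+P;b=b+P@o
    return np.linalg.solve(A,b)
E
python3 - <<'E'
from h import *
T=ctrl.get_calibration('top');S=ctrl.get_calibration('scene')
t=lambda x,y:(265+x/4-.4,160+y/4-.4); s=lambda x,y:(270+x/5-.4,145+y/5-.4)
print('tab',tri([ray(T,*t(507,130)),ray(S,*s(518,85))]))
for n,a,b in(('L',(40,122),(90,282)),('R',(290,68),(285,128))):
    print(n,tri([ray(T,*t(*a)),ray(S,*s(*b))]),plane(T,*t(*a),.198),plane(S,*s(*b),.198))
P=[plane(S,*s(*p),.012) for p in((40,492),(125,538),(335,343),(250,303))]
print(np.array(P),np.mean(P,0),np.linalg.norm(P[1]-P[2]),np.degrees(np.arctan2(*(P[1]-P[2]+P[0]-P[3])[[0,1]])))
for p in((57,198),(315,138)): print(plane(T,*t(*p),.012))
for p in((95,488),(280,325)): print('postbase',plane(S,*s(*p),.012))
for p in((447,120),(430,180),(510,207),(540,165)): print('tray',plane(T,*t(*p),.032))
for p in((445,245),(482,305),(565,265),(480,285)): print('trayS',plane(S,*s(*p),.032))
E
```

```text
tab [ 0.51903642 -0.28352354  0.17473715]
L [0.53172922 0.11750614 0.19539143] [0.53289406 0.11874548 0.198     ] [0.52713012 0.11851155 0.198     ]
R [ 0.57373972 -0.09680441  0.19518813] [ 0.57499852 -0.09516275  0.198     ] [ 0.56868873 -0.09503454  0.198     ]
[[ 0.55930174  0.14558251  0.012     ]
 [ 0.48520761  0.13259373  0.012     ]
 [ 0.53481827 -0.11816782  0.012     ]
 [ 0.61321486 -0.10528461  0.012     ]] [0.54813562 0.01368095 0.012     ] 0.25562193997399507 -11.660728188300968
[0.4907384  0.12024636 0.012     ]
[ 0.54305772 -0.12656488  0.012     ]
postbase [0.53649565 0.1153459  0.012     ]
postbase [ 0.57828378 -0.10323524  0.012     ]
tray [ 0.55441973 -0.2505128   0.032     ]
tray [ 0.497619   -0.23214006  0.032     ]
tray [ 0.47044984 -0.30612704  0.032     ]
tray [ 0.50958998 -0.33623579  0.032     ]
trayS [ 0.54428396 -0.24798008  0.032     ]
trayS [ 0.4744458  -0.21243176  0.032     ]
trayS [ 0.46412146 -0.29593507  0.032     ]
trayS [ 0.49183713 -0.22970383  0.032     ]
```

Request:
step_arm --pt "0 0 -0.08" --pt "0 0 -0.16" --pt "0 0 -0.24" --pt "0.08 -0.03 -0.28" --pt "0.16 -0.06 -0.28" --pt "0.24 -0.09 -0.28" --pt "0.32 -0.13 -0.28" --pt "0.4 -0.16 -0.28" --pt "0.48 -0.19 -0.28" --pt "0.56 -0.22 -0.28" --pt "0.63 -0.25 -0.28" --pt "0.69 -0.28 -0.28" --pt "0.69 -0.28 -0.28" --pt "0.69 -0.28 -0.28" --pt "0.69 -0.28 -0.28" --yaw '[0,0,0,0.06,0.12,0.18,0.24,0.3,0.36,0.41,0.41,0.41,0.41,0.41,0.41]' --jaw '[0,0,0,0,0,0,0,0,0,0,0,0,0,0,0]'

```text
time_s: 1.35
ee_pos: [0.4571, -0.3145, 0.3708]
eef_rot: [[0.941, -0.338, -0.002], [-0.338, -0.941, 0.0], [-0.002, 0.001, -1.0]]
wrist_force: [-0.9, -0.3, -0.2]
grip_width: 0.0852
grasp_force: 0.0
```

Run:
```python
from h import *
s=ctrl.state();print(s['time_s'],s['ee_pos'],s['eef_rot'],s['q'])
W=ctrl.get_calibration('wrist');im=ctrl.capture('wrist');cv2.imwrite('pics/w0.png',im[:,:,::-1])
print(W, -W['extrinsics'][:3,:3].T@W['extrinsics'][:3,3])
np.savez('w0.npz',**W)
```

```text
1.35 [ 0.45710822 -0.3144935   0.37078174] [[ 9.41063129e-01 -3.38227131e-01 -1.61090518e-03]
 [-3.38227546e-01 -9.41064359e-01  1.56004194e-05]
 [-1.52124194e-03  5.30171526e-04 -9.99998702e-01]] [-3.88518163e+01  1.17078392e+01  7.47521371e+01 -5.73171505e-02
  9.36124618e+01  7.09135325e+01]
{'intrinsics': array([[349.63578453,   0.        , 317.22801161],
       [  0.        , 349.63578453, 196.25320223],
       [  0.        ,   0.        ,   1.        ]]), 'extrinsics': array([[-3.37389125e-01, -9.41364927e-01, -8.07446368e-04,
        -1.41804204e-01],
       [ 9.04653364e-01, -3.23994107e-01, -2.76821440e-01,
        -4.39813250e-01],
       [ 2.60328387e-01, -9.41270024e-02,  9.60921037e-01,
        -6.61411875e-01],
       [ 0.00000000e+00,  0.00000000e+00,  0.00000000e+00,
         1.00000000e+00]])} [ 0.52221963 -0.33824312  0.51370035]
```

View pics/w0.png

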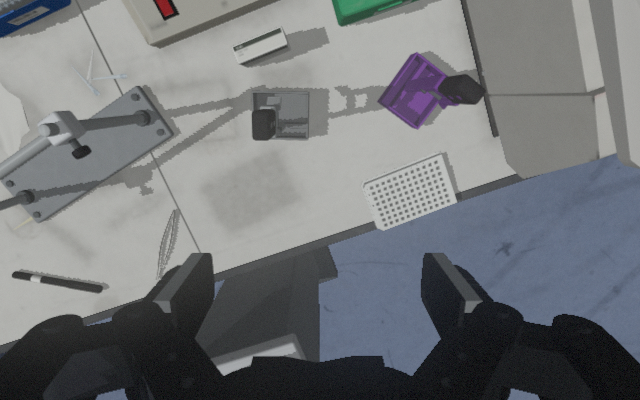

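The wrist view shows the tray at about (253–309, 88–139), square to the image, and the tab at (263,124). To tell which side the lip is on, I'll refine the pose and overlay the lip and spine points for both cases.

Run:
```python
from h import *
W=dict(np.load('w0.npz'));S=ctrl.get_calibration('scene');T=ctrl.get_calibration('top')
w=cv2.imread('pics/w0.png');g=cv2.cvtColor(w,cv2.COLOR_BGR2GRAY)
m=((g<60)).astype(np.uint8);n,l,st,c=cv2.connectedComponentsWithStats(m)
for i in range(1,n):
    x,y,ww,hh,a=st[i]
    if 240<c[i][0]<320 and 80<c[i][1]<145 and a>30: print('dark',st[i],c[i])
# tray rim corners by hand
P=np.array([plane(W,u,v,.032) for u,v in((253,89),(309,92),(308,138),(252,138))]);print(P,P.mean(0))
tr=P.mean(0)[:2]
t0=plane(W,263,108,.20);print('tabtop centre guess',t0)
tiles=[]
for nm,c,f,box,k in(('S',S,'pics/scene0.png',(340,150,400,215),6),('W',W,'pics/w0.png',(240,80,320,145),5),('T',T,'pics/top0.png',(365,180,405,220),7)):
    im=cv2.imread(f);x0,y0,x1,y1=box
    I=cv2.convertScaleAbs(cv2.resize(im[y0:y1,x0:x1],None,fx=k,fy=k,interpolation=cv2.INTER_CUBIC),alpha=1.4,beta=15)
    tiles.append(np.pad(I,((0,400-I.shape[0]),(0,0),(0,0))))
    J=tiles[-1]
    a=np.radians(-19.7)
    for sg,col in((1,(0,0,255)),(-1,(0,255,0))):
        ex=np.array([np.cos(a),np.sin(a),0])*sg
        o=np.r_[tr,0]
        for d,z in((.026,.089),(.016,.103),(.016,.14),(-.016,.1),(-.016,.14),(-.016,.035)):
            p=(proj(c,o+ex*d+[0,0,z])-[x0,y0]+.5)*k
            cv2.drawMarker(J,tuple(int(q) for q in p),col,cv2.MARKER_CROSS if d>0 else cv2.MARKER_SQUARE,8,1)
I=np.hstack(tiles);I=I[:, :];print(I.shape);I=cv2.resize(I,(800,int(400*800/I.shape[1])));cv2.imwrite('pics/ov.png',I)
```

```text
dark [253 110  22  27 207] [268.03381643 119.10628019]
[[ 0.5586843  -0.26100627  0.032     ]
 [ 0.5302328  -0.32916129  0.032     ]
 [ 0.47405141 -0.30715491  0.032     ]
 [ 0.49989742 -0.23501953  0.032     ]] [ 0.51571648 -0.2830855   0.032     ]
tabtop centre guess [ 0.52841285 -0.29004668  0.2       ]
(400, 1040, 3)
```

View pics/ov.png

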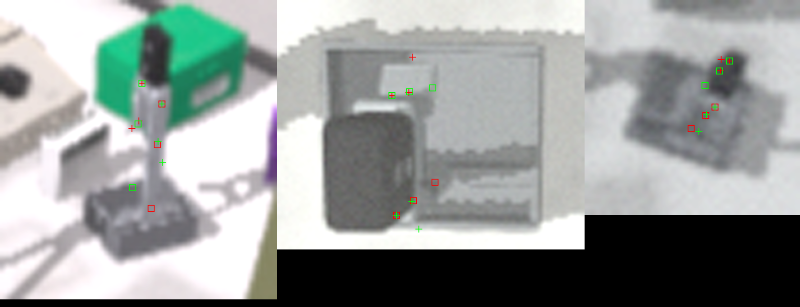

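The bright lip plate shows image-up of the tab in the wrist tile, and the spine foot matches the red squares. So the caddy's +x is about (0.94,-0.34), pointing away from the robot. Next I'll refine the tab position by comparing its projected bounding box.

Run:
```python
from h import *
from scipy.optimize import least_squares
W=dict(np.load('w0.npz'));w=cv2.imread('pics/w0.png');g=cv2.cvtColor(w,cv2.COLOR_BGR2GRAY)
r=g[85:145,245:285];print('tab rows/cols:')
m=cv2.morphologyEx((r<85).astype(np.uint8),cv2.MORPH_OPEN,np.ones((5,5)));ys,xs=np.nonzero(m);bb=np.array([xs.min()+245,ys.min()+85,xs.max()+246,ys.max()+86]);print(bb)
a=np.radians(-19.7);ex=np.array([np.cos(a),np.sin(a),0]);ey=np.array([-np.sin(a),np.cos(a),0])
def box(p):
    q=np.array([proj(W,np.r_[p,0.18]+ex*i*.013+ey*j*.008+[0,0,k]) for i in(-1,1) for j in(-1,1) for k in(.02,-.03)])
    return np.r_[q.min(0),q.max(0)]
s=least_squares(lambda p:box(p)-bb,[.516,-.283]);print(s.x,box(s.x),bb)
```

```text
tab rows/cols:
[252  93 284 140]
[ 0.520353   -0.28860892] [255.09718442 101.2319139  280.33909766 132.48502674] [252  93 284 140]
```

Run:
```python
from h import *
from scipy.optimize import least_squares
W=dict(np.load('w0.npz'));bb=np.array([252,109,276,140.])
a=np.radians(-19.7);ex=np.array([np.cos(a),np.sin(a),0]);ey=np.array([-np.sin(a),np.cos(a),0])
def box(p):
    q=np.array([proj(W,np.r_[p,0.18]+ex*i*.013+ey*j*.008+[0,0,k]) for i in(-1,1) for j in(-1,1) for k in(.02,-.03)])
    return np.r_[q.min(0),q.max(0)]
s=least_squares(lambda p:box(p)-bb,[.516,-.283]);print(s.x,box(s.x))
R=np.array([[.941,-.338],[-.338,-.941]]);print('tool mm',R.T@(s.x-[.4571,-.3145])*1000)
```

```text
[ 0.51496165 -0.28271541] [251.22097947 108.48117166 276.92000887 140.48652306]
tool mm [ 43.70462051 -49.46653631]
```

Request:
step_arm --pt "0.045 -0.05 0" --pt "0.087 -0.099 0" --pt "0.087 -0.099 0.07" --pt "0.087 -0.099 0.15" --pt "0.087 -0.099 0.23" --pt "0.087 -0.099 0.3" --pt "0.087 -0.099 0.36" --pt "0.087 -0.099 0.4" --pt "0.087 -0.099 0.416" --pt "0.087 -0.099 0.416" --pt "0.087 -0.099 0.416" --pt "0.087 -0.099 0.416" --pt "0.087 -0.099 0.416" --pt "0.087 -0.099 0.416" --pt "0.087 -0.099 0.416" --pt "0.087 -0.099 0.416" --pt "0.087 -0.099 0.416" --pt "0.087 -0.099 0.416" --pt "0.087 -0.099 0.416" --pt "0.087 -0.099 0.416" --yaw '[0,0,0,0,0,0,0,0,0,0,0,0,0,0,0,0,0,0,0,0]' --jaw '[0,0,0,0,0,0,0,0,0,0,1,1,1,1,1,1,1,1,1,1]'

```text
time_s: 3.07
ee_pos: [0.5158, -0.2827, 0.1643]
eef_rot: [[0.941, -0.339, 0.002], [-0.339, -0.941, -0.0], [0.002, -0.0, -1.0]]
wrist_force: [-0.2, 1.7, 5.3]
grip_width: 0.0154
grasp_force: 59.3
```

Request:
step_arm --pt "0 0 -0.02" --pt "0 0 -0.06" --pt "0 0 -0.1" --pt "0 0 -0.14" --pt "0 0 -0.18" --pt "0 0 -0.21" --pt "0 0 -0.23" --pt "-0.04 -0.02 -0.23" --pt "-0.08 -0.04 -0.23" --pt "-0.13 -0.07 -0.23" --pt "-0.18 -0.11 -0.23" --pt "-0.2 -0.16 -0.23" --pt "-0.22 -0.21 -0.23" --pt "-0.235 -0.26 -0.23" --pt "-0.25 -0.31 -0.23" --pt "-0.265 -0.36 -0.23" --pt "-0.28 -0.4 -0.23" --pt "-0.295 -0.45 -0.23" --pt "-0.304 -0.475 -0.23" --pt "-0.304 -0.475 -0.23" --yaw '[0,0,0,0,0,0,0,0,0,0,-0.04,-0.08,-0.13,-0.17,-0.21,-0.25,-0.29,-0.32,-0.342,-0.342]' --jaw '[1,1,1,1,1,1,1,1,1,1,1,1,1,1,1,1,1,1,1,1]'

```text
time_s: 4.73
ee_pos: [0.4518, -0.0052, 0.2778]
eef_rot: [[0.981, 0.194, -0.002], [0.194, -0.981, 0.002], [-0.002, -0.002, -1.0]]
wrist_force: [-0.7, -0.6, -3.4]
grip_width: 0.0156
grasp_force: 59.1
```

Run:
```python
from h import *
s=ctrl.state();print(s['time_s'],s['ee_pos'],s['eef_rot'],s['wrist_force'],s['torque'],s['grip_width'])
W=ctrl.get_calibration('wrist');im=ctrl.capture('wrist');np.savez('w1.npz',**W)
S=ctrl.capture('scene')[130:260,250:420]
cv2.imwrite('pics/w1raw.png',im[:,:,::-1]);cv2.imwrite('pics/s1raw.png',S[:,:,::-1])
cv2.imwrite('pics/w1.png',np.hstack([cv2.resize(im[:,:400],(400,400)),cv2.resize(S,(400,306)) if 0 else np.pad(cv2.resize(S,(400,306)),((0,94),(0,0),(0,0)))])[:,:,::-1])
```

```text
4.7333 [ 0.45175952 -0.00520855  0.2777981 ] [[ 0.98099229  0.19403735 -0.00190834]
 [ 0.19404061 -0.98099202  0.00170103]
 [-0.00154201 -0.00203899 -0.99999673]] [-0.69562339 -0.58834609 -3.42732613] [-0.09081893  0.02656218  0.01874048] 0.015556353098089198
```

View pics/w1.png

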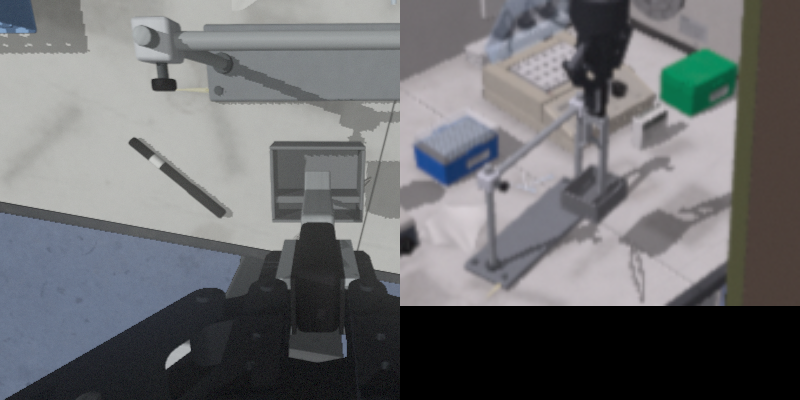

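The wrist view shows the rail nearly horizontal at rows ~31–48, with the left clamp at (157,38) and the tray at (270–365, 142–222). I'll extract the rail line numerically.

Run:
```python
from h import *
W=dict(np.load('w1.npz'));g=cv2.cvtColor(cv2.imread('pics/w1raw.png'),cv2.COLOR_BGR2GRAY).astype(float)
print(g[20:60,300].astype(int).tolist())
pts=[]
for u in range(230,520,20):
    col=g[15:65,u-3:u+4].mean(1);d=np.diff(col)
    print(u,[(15+i,int(d[i])) for i in np.argsort(-abs(d))[:5]])
```

```text
[170, 168, 163, 151, 122, 128, 137, 132, 133, 132, 126, 136, 146, 150, 152, 156, 159, 160, 162, 162, 157, 154, 148, 147, 141, 137, 130, 121, 108, 95, 110, 132, 132, 133, 130, 130, 133, 132, 133, 131]
230 [(np.int64(23), -43), (np.int64(50), 22), (np.int64(55), -17), (np.int64(48), -15), (np.int64(54), -14)]
250 [(np.int64(23), -34), (np.int64(50), 28), (np.int64(48), -15), (np.int64(31), 10), (np.int64(47), -10)]
270 [(np.int64(23), -36), (np.int64(50), 26), (np.int64(48), -12), (np.int64(47), -12), (np.int64(31), 10)]
290 [(np.int64(23), -34), (np.int64(50), 22), (np.int64(47), -12), (np.int64(48), -11), (np.int64(30), 10)]
310 [(np.int64(22), -22), (np.int64(23), -21), (np.int64(50), 18), (np.int64(49), 13), (np.int64(47), -12)]
330 [(np.int64(22), -27), (np.int64(23), -23), (np.int64(50), 15), (np.int64(49), 15), (np.int64(30), 11)]
350 [(np.int64(22), -39), (np.int64(49), 18), (np.int64(23), -12), (np.int64(50), 12), (np.int64(47), -12)]
370 [(np.int64(22), -42), (np.int64(49), 22), (np.int64(47), -12), (np.int64(30), 11), (np.int64(46), -9)]
390 [(np.int64(22), -44), (np.int64(49), 25), (np.int64(47), -13), (np.int64(30), 11), (np.int64(46), -9)]
410 [(np.int64(22), -45), (np.int64(49), 24), (np.int64(47), -15), (np.int64(21), -11), (np.int64(29), 10)]
430 [(np.int64(22), -49), (np.int64(49), 18), (np.int64(50), -17), (np.int64(29), 11), (np.int64(47), -11)]
450 [(np.int64(60), 39), (np.int64(61), 26), (np.int64(27), -17), (np.int64(28), -16), (np.int64(49), 14)]
470 [(np.int64(28), -30), (np.int64(55), 28), (np.int64(56), 17), (np.int64(54), 13), (np.int64(47), -12)]
490 [(np.int64(57), -20), (np.int64(58), -18), (np.int64(61), 16), (np.int64(56), -15), (np.int64(59), -12)]
510 [(np.int64(59), 34), (np.int64(57), -26), (np.int64(41), -21), (np.int64(48), 19), (np.int64(23), -18)]
```

View pics/w1raw.png

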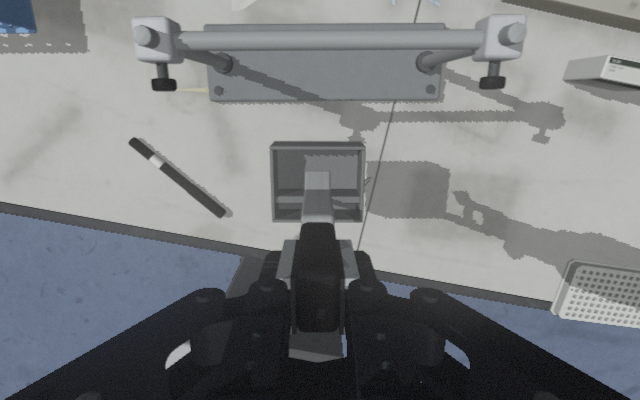

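The raw view shows the whole stand: rail edges at rows 30.5 and 49.7, clamp inner edges near columns 180 and 482, screws pointing towards the robot.

Run:
```python
from h import *
W=dict(np.load('w1.npz'));g=cv2.cvtColor(cv2.imread('pics/w1raw.png'),cv2.COLOR_BGR2GRAY).astype(float)
for lo,hi in((165,195),(470,500)):
    d=np.diff(g[28:32,lo:hi].mean(0));e=np.diff(g[52:56,lo:hi].mean(0))
    print([(lo+int(i),int(d[i])) for i in np.argsort(-abs(d))[:4]],[(lo+int(i),int(e[i])) for i in np.argsort(-abs(e))[:4]])
tcp=np.array([.45176,-.00521]);R=np.array([[.981,.194],[.194,-.981]])
print('cam',ray(W,0,0)[0])
for z in(.158,.17,.182):
    a=(plane(W,230,(31.5+51.2)/2,z)+0)[:2];b=(plane(W,430,(29.9+49.9)/2,z))[:2];v=a-b
    L=plane(W,180,41.5,z)[:2];Rr=plane(W,482,40,z)[:2];m=(L+Rr)/2
    print(z,'yaw',np.degrees(np.arctan2(-v[0],v[1])),'mid',m,'len',np.linalg.norm(L-Rr),'tool delta mm',R.T@(m-tcp)*1000)
for z in [.012]:
    F=np.array([plane(W,u,v,z)[:2] for u,v in((208,25),(443,23),(441,100),(210,101))]);print('foot',F.mean(0),'tool',R.T@(F.mean(0)-tcp)*1000,np.linalg.norm(F[0]-F[1]))
```

```text
[(180, 36), (179, 19), (167, -19), (168, -15)] [(167, -15), (170, -9), (169, -9), (172, -8)]
[(487, 14), (486, 12), (498, -10), (488, 6)] [(474, 14), (483, 13), (484, 12), (473, 11)]
cam [0.51968514 0.00790728 0.42069418]
0.158 yaw 11.594931744747942 mid [0.55728908 0.0067914 ] len 0.20927482876353554 tool delta mm [105.85229726   8.69926926]
0.17 yaw 11.594931744747946 mid [0.55557131 0.00684237] len 0.1997150510181765 tool delta mm [104.17705716   8.31601724]
0.182 yaw 11.594931744747951 mid [0.55385355 0.00689335] len 0.19015527327281748 tool delta mm [102.50181705   7.93276523]
foot [0.55468157 0.00728528] tool [103.39014387   7.70891308] 0.25032775526215034
```

Request:
step_arm --pt "0.03 0.008 0.008" --pt "0.07 0.016 0.008" --pt "0.11 0.016 0.008" --pt "0.14 0.016 0.008" --pt "0.17 0.016 0.008" --pt "0.185 0.016 0.008" --pt "0.194 0.016 0.008" --pt "0.2 0.016 0.008" --pt "0.204 0.016 0.008" --pt "0.204 0.016 0.008" --pt "0.204 0.016 0.008" --pt "0.204 0.016 0.008" --yaw '[0,0,0,0,0,0,0,0,0,0,0,0]' --jaw '[1,1,1,1,1,1,1,1,1,1,1,1]'

```text
time_s: 5.83
ee_pos: [0.5538, 0.0036, 0.2744]
eef_rot: [[0.982, 0.19, -0.0], [0.19, -0.982, -0.0], [-0.0, 0.0, -1.0]]
wrist_force: [-0.1, -0.1, -2.7]
grip_width: 0.0152
grasp_force: 59.1
```

```bash
cat > st.py <<'E'
from h import *
s=ctrl.state();r=s['eef_rot'];f=np.array(s['wrist_force']);print(s['time_s'],np.round(s['ee_pos'],4),'tool f',np.round(np.array(r).T@f,2),'tq',np.round(np.array(r).T@s['torque'],3),s['grip_width'])
E
python3 st.py
```

```text
5.8333 [0.5538 0.0036 0.2744] tool f [-0.11  0.11  2.66] tq [0.08  0.032 0.003] 0.01524042919707724
```

Request:
step_arm --pt "0.002 0 0" --pt "0.004 0 0" --pt "0.006 0 0" --pt "0.008 0 0" --pt "0.008 0 0" --pt "0.008 0 0" --yaw '[0,0,0,0,0,0]' --jaw '[1,1,1,1,1,1]'

```text
time_s: 6.33
ee_pos: [0.5584, 0.0044, 0.2743]
eef_rot: [[0.982, 0.19, -0.0], [0.19, -0.982, -0.0], [-0.0, -0.0, -1.0]]
wrist_force: [-0.1, -0.1, -2.9]
grip_width: 0.0154
grasp_force: 59.1
```

```bash
python3 st.py
```

```text
6.3333 [0.5584 0.0044 0.2743] tool f [-0.07  0.09  2.87] tq [-0.051  0.001  0.009] 0.015428828151808705
```

Request:
step_arm --pt "0.002 0 0" --pt "0.002 0 0" --pt "0.002 0 0" --yaw '[0,0,0]' --jaw '[1,1,1]'

```text
time_s: 6.58
ee_pos: [0.5594, 0.0046, 0.2743]
eef_rot: [[0.982, 0.19, -0.0], [0.19, -0.982, 0.0], [-0.0, -0.0, -1.0]]
wrist_force: [-0.3, 0.0, -2.9]
grip_width: 0.0152
grasp_force: 59.1
```

```bash
python3 st.py
```

```text
6.5833 [0.5594 0.0046 0.2743] tool f [-0.3  -0.08  2.91] tq [-0.03  -0.035  0.012] 0.015160454406633116
```

Request:
step_arm --pt "0.002 0 0" --pt "0.002 0 0" --pt "0.002 0 0" --yaw '[0,0,0]' --jaw '[1,1,1]'

```text
time_s: 6.83
ee_pos: [0.5603, 0.0048, 0.2743]
eef_rot: [[0.982, 0.19, -0.0], [0.19, -0.982, 0.0], [-0.0, -0.0, -1.0]]
wrist_force: [-0.1, -0.0, -2.9]
grip_width: 0.0157
grasp_force: 59.1
```

```bash
python3 st.py
```

```text
6.8333 [0.5603 0.0048 0.2743] tool f [-0.1   0.02  2.92] tq [-0.032 -0.04  -0.018] 0.015688480537382497
```

Request:
step_arm --pt "0.002 0 0" --pt "0.002 0 0" --pt "0.002 0 0" --yaw '[0,0,0]' --jaw '[1,1,1]'

```text
time_s: 7.08
ee_pos: [0.5608, 0.0049, 0.2742]
eef_rot: [[0.982, 0.19, -0.001], [0.19, -0.982, -0.0], [-0.001, -0.0, -1.0]]
wrist_force: [-1.3, -0.1, -1.8]
grip_width: 0.0157
grasp_force: 59.1
```

```bash
python3 st.py
```

```text
7.0833 [0.5608 0.0049 0.2742] tool f [-1.28 -0.11  1.78] tq [ 0.033 -0.4   -0.071] 0.01568180922224684
```

Request:
step_arm --pt "-0.004 0 0" --pt "-0.008 0 0" --pt "-0.008 0 0" --pt "-0.008 0 0.01" --pt "-0.008 0 0.02" --pt "-0.008 0 0.03" --pt "-0.008 0 0.038" --pt "-0.008 0 0.042" --pt "-0.008 0 0.046" --pt "-0.008 0 0.048" --pt "-0.008 0 0.048" --pt "-0.008 0 0.048" --yaw '[0,0,0,0,0,0,0,0,0,0,0,0]' --jaw '[1,1,1,1,1,1,1,1,1,1,1,1]'

```text
time_s: 8.08
ee_pos: [0.5575, 0.0042, 0.2504]
eef_rot: [[0.982, 0.19, 0.0], [0.19, -0.982, 0.0], [0.0, 0.0, -1.0]]
wrist_force: [0.6, -0.1, -3.9]
grip_width: 0.0154
grasp_force: 59.1
```

```bash
python3 st.py
```

```text
8.0833 [0.5575 0.0042 0.2504] tool f [0.56 0.24 3.91] tq [0.003 0.02  0.004] 0.015378111846623965
```

Request:
step_arm --pt "0 0 0.002" --pt "0 0 0.004" --pt "0 0 0.006" --pt "0 0 0.008" --pt "0 0 0.008" --pt "0 0 0.008" --yaw '[0,0,0,0,0,0]' --jaw '[1,1,1,1,1,1]'

```text
time_s: 8.58
ee_pos: [0.5573, 0.0042, 0.2462]
eef_rot: [[0.982, 0.19, -0.0], [0.19, -0.982, 0.0], [-0.0, -0.0, -1.0]]
wrist_force: [-0.4, 0.4, -3.4]
grip_width: 0.0152
grasp_force: 59.1
```

```bash
python3 st.py
```

```text
8.5833 [0.5573 0.0042 0.2462] tool f [-0.34 -0.49  3.45] tq [ 0.009  0.015 -0.012] 0.01524449055645331
```

Request:
step_arm --pt "0 0 0.002" --pt "0 0 0.004" --pt "0 0 0.006" --pt "0 0 0.008" --pt "0 0 0.008" --yaw '[0,0,0,0,0]' --jaw '[1,1,1,1,1]'

```text
time_s: 9.0
ee_pos: [0.5572, 0.0043, 0.242]
eef_rot: [[0.982, 0.19, -0.001], [0.19, -0.982, 0.0], [-0.001, -0.0, -1.0]]
wrist_force: [-0.2, 0.5, -2.2]
grip_width: 0.0154
grasp_force: 59.1
```

Request:
step_arm --pt "0 0 0.002" --pt "0 0 0.004" --pt "0 0 0.006" --pt "0 0 0.006" --yaw '[0,0,0,0]' --jaw '[1,1,1,1]'

```text
time_s: 9.33
ee_pos: [0.5572, 0.0042, 0.239]
eef_rot: [[0.982, 0.19, -0.0], [0.19, -0.982, 0.0], [-0.0, -0.0, -1.0]]
wrist_force: [-0.2, -0.8, -2.5]
grip_width: 0.0159
grasp_force: 59.1
```

Request:
step_arm --pt "0 0 0.002" --pt "0 0 0.004" --pt "0 0 0.006" --pt "0 0 0.006" --yaw '[0,0,0,0]' --jaw '[1,1,1,1]'

```text
time_s: 9.67
ee_pos: [0.5575, 0.0042, 0.2368]
eef_rot: [[0.982, 0.19, 0.001], [0.19, -0.982, -0.0], [0.001, 0.0, -1.0]]
wrist_force: [-1.3, -0.2, 2.0]
grip_width: 0.0153
grasp_force: 59.6
```

```bash
python3 st.py
```

```text
9.6667 [0.5575 0.0042 0.2368] tool f [-1.34 -0.04 -2.02] tq [ 0.025 -0.185 -0.034] 0.015297407472213876
```

Request:
step_arm --pt "0 0 0.002" --pt "0 0 0.004" --pt "0 0 0.004" --yaw '[0,0,0]' --jaw '[1,1,1]'

```text
time_s: 9.92
ee_pos: [0.5575, 0.0042, 0.2347]
eef_rot: [[0.982, 0.19, 0.001], [0.19, -0.982, -0.0], [0.001, 0.0, -1.0]]
wrist_force: [-1.8, -0.2, 3.3]
grip_width: 0.0148
grasp_force: 59.9
```

```bash
python3 st.py
```

```text
9.9167 [0.5575 0.0042 0.2347] tool f [-1.82 -0.17 -3.28] tq [ 0.087 -0.342  0.001] 0.014806148450243004
```

Request:
step_arm --pt "0 0 0.002" --pt "0 0 0.004" --pt "0 0 0.004" --yaw '[0,0,0]' --jaw '[1,1,1]'

```text
time_s: 10.17
ee_pos: [0.5578, 0.0042, 0.2331]
eef_rot: [[0.982, 0.19, 0.001], [0.19, -0.982, 0.0], [0.001, 0.0, -1.0]]
wrist_force: [-1.4, 1.3, 6.3]
grip_width: 0.015
grasp_force: 60.5
```

```bash
python3 st.py
```

```text
10.1667 [0.5578 0.0042 0.2331] tool f [-1.15 -1.57 -6.35] tq [ 0.15  -0.435  0.027] 0.015021781548725816
```

Request:
step_arm --pt "0 0 0.002" --pt "0 0 0.004" --pt "0 0 0.004" --yaw '[0,0,0]' --jaw '[1,1,1]'

```text
time_s: 10.42
ee_pos: [0.557, 0.0039, 0.2309]
eef_rot: [[0.982, 0.19, -0.0], [0.19, -0.982, -0.001], [-0.0, 0.001, -1.0]]
wrist_force: [-2.6, 0.3, 6.1]
grip_width: 0.0152
grasp_force: 60.4
```

```bash
python3 st.py
```

```text
10.4167 [0.557  0.0039 0.2309] tool f [-2.46 -0.82 -6.05] tq [-0.044 -0.659  0.043] 0.015217997979256784
```

Request:
step_arm --pt "0 0 0.002" --pt "0 0 0.002" --pt "0 0 0.002" --yaw '[0,0,0]' --jaw '[1,1,1]'

```text
time_s: 10.67
ee_pos: [0.5566, 0.0039, 0.2295]
eef_rot: [[0.982, 0.19, -0.001], [0.19, -0.982, -0.001], [-0.001, 0.0, -1.0]]
wrist_force: [-3.0, -1.0, 6.2]
grip_width: 0.0153
grasp_force: 60.2
```

```bash
python3 st.py
```

```text
10.6667 [0.5566 0.0039 0.2295] tool f [-3.12  0.4  -6.21] tq [-0.07  -0.84   0.031] 0.015298092610670194
```

Request:
step_arm --pt "0 0 0.002" --pt "0 0 0.004" --pt "0 0 0.004" --yaw '[0,0,0]' --jaw '[1,1,1]'

```text
time_s: 10.92
ee_pos: [0.5561, 0.0039, 0.2268]
eef_rot: [[0.982, 0.19, -0.003], [0.19, -0.982, -0.001], [-0.003, 0.0, -1.0]]
wrist_force: [-4.2, -2.2, 3.3]
grip_width: 0.0152
grasp_force: 60.0
```

```bash
python3 st.py
```

```text
10.9167 [0.5561 0.0039 0.2268] tool f [-4.5   1.34 -3.3 ] tq [-0.008 -0.914  0.006] 0.015178976350048263
```

Request:
step_arm --pt "0 0 0.002" --pt "0 0 0.004" --pt "0 0 0.004" --yaw '[0,0,0]' --jaw '[1,1,1]'

```text
time_s: 11.17
ee_pos: [0.5564, 0.0041, 0.2245]
eef_rot: [[0.982, 0.19, -0.002], [0.19, -0.982, -0.0], [-0.002, -0.0, -1.0]]
wrist_force: [-4.3, -1.0, 1.9]
grip_width: 0.0152
grasp_force: 59.7
```

```bash
python3 st.py
```

```text
11.1667 [0.5564 0.0041 0.2245] tool f [-4.4   0.15 -1.86] tq [-0.092 -1.088 -0.024] 0.015158428784270346
```

Request:
step_arm --pt "0 0 0.002" --pt "0 0 0.004" --pt "0 0 0.006" --pt "0 0 0.008" --pt "0 0 0.008" --yaw '[0,0,0,0,0]' --jaw '[1,1,1,1,1]'

```text
time_s: 11.58
ee_pos: [0.557, 0.0043, 0.2206]
eef_rot: [[0.982, 0.19, -0.001], [0.19, -0.982, 0.0], [-0.001, -0.0, -1.0]]
wrist_force: [-3.8, -0.9, -1.3]
grip_width: 0.0153
grasp_force: 59.6
```

```bash
python3 st.py
```

```text
11.5833 [0.557  0.0043 0.2206] tool f [-3.93  0.15  1.3 ] tq [-0.046 -1.028  0.022] 0.015279624987776989
```

Request:
step_arm --pt "0 0 0.002" --pt "0 0 0.004" --pt "0 0 0.006" --pt "0 0 0.006" --yaw '[0,0,0,0]' --jaw '[1,1,1,1]'

```text
time_s: 11.92
ee_pos: [0.5574, 0.0043, 0.2179]
eef_rot: [[0.982, 0.19, -0.0], [0.19, -0.982, 0.0], [-0.0, -0.0, -1.0]]
wrist_force: [-3.3, -0.7, -1.7]
grip_width: 0.0153
grasp_force: 59.5
```

```bash
python3 st.py
```

```text
11.9167 [0.5574 0.0043 0.2179] tool f [-3.34  0.1   1.73] tq [ 0.002 -0.842 -0.016] 0.015348153141702453
```

Request:
step_arm --pt "0 0 0.002" --pt "0 0 0.004" --pt "0 0 0.006" --pt "0 0 0.008" --pt "0 0 0.008" --yaw '[0,0,0,0,0]' --jaw '[1,1,1,1,1]'

```text
time_s: 12.33
ee_pos: [0.5573, 0.0042, 0.214]
eef_rot: [[0.982, 0.19, -0.0], [0.19, -0.982, -0.0], [-0.0, -0.0, -1.0]]
wrist_force: [-4.8, -0.8, -1.0]
grip_width: 0.0154
grasp_force: 59.5
```

```bash
python3 st.py
```

```text
12.3333 [0.5573 0.0042 0.214 ] tool f [-4.91 -0.12  1.  ] tq [-0.026 -0.905  0.008] 0.015370046079713142
```

Request:
step_arm --pt "0 0 0.002" --pt "0 0 0.004" --pt "0 0 0.004" --yaw '[0,0,0]' --jaw '[1,1,1]'

```text
time_s: 12.58
ee_pos: [0.5572, 0.0042, 0.212]
eef_rot: [[0.982, 0.19, -0.0], [0.19, -0.982, -0.0], [-0.0, -0.0, -1.0]]
wrist_force: [-4.1, -1.4, -2.0]
grip_width: 0.0153
grasp_force: 59.5
```

```bash
python3 st.py
```

```text
12.5833 [0.5572 0.0042 0.212 ] tool f [-4.34  0.62  2.03] tq [-0.079 -0.916  0.014] 0.015327254748344423
```

Request:
step_arm --pt "0 0 0.002" --pt "0 0 0.004" --pt "0 0 0.004" --yaw '[0,0,0]' --jaw '[1,1,1]'

```text
time_s: 12.83
ee_pos: [0.5576, 0.0043, 0.2099]
eef_rot: [[0.982, 0.19, 0.0], [0.19, -0.982, 0.0], [0.0, -0.0, -1.0]]
wrist_force: [-3.2, -1.3, -2.5]
grip_width: 0.0159
grasp_force: 59.3
```

```bash
python3 st.py
```

```text
12.8333 [0.5576 0.0043 0.2099] tool f [-3.39  0.63  2.5 ] tq [-0.044 -0.651 -0.044] 0.015927054700658718
```

Request:
step_arm --pt "0 0 0.002" --pt "0 0 0.004" --pt "0 0 0.004" --yaw '[0,0,0]' --jaw '[1,1,1]'

```text
time_s: 13.08
ee_pos: [0.5573, 0.0043, 0.2078]
eef_rot: [[0.982, 0.19, -0.001], [0.19, -0.982, 0.0], [-0.001, -0.0, -1.0]]
wrist_force: [-3.5, -0.4, -4.6]
grip_width: 0.0152
grasp_force: 59.1
```

```bash
python3 st.py
```

```text
13.0833 [0.5573 0.0043 0.2078] tool f [-3.56 -0.25  4.61] tq [ 0.005 -0.672  0.021] 0.01524639842980256
```

Request:
step_arm --pt "0 0 0.002" --pt "0 0 0.002" --yaw '[0,0]' --jaw '[1,1]'

```text
time_s: 13.25
ee_pos: [0.5586, 0.0044, 0.2073]
eef_rot: [[0.982, 0.19, 0.003], [0.19, -0.982, 0.0], [0.003, 0.0, -1.0]]
wrist_force: [0.5, 0.2, -3.1]
grip_width: 0.0152
grasp_force: 59.8
```

```bash
python3 st.py
```

```text
13.25 [0.5586 0.0044 0.2073] tool f [ 0.47 -0.09  3.08] tq [-0.     0.002 -0.006] 0.015246428428754387
```

Request:
step_arm --pt "0 0 0.002" --pt "0 0 0.002" --yaw '[0,0]' --jaw '[1,1]'

```text
time_s: 13.42
ee_pos: [0.5588, 0.0043, 0.2068]
eef_rot: [[0.982, 0.19, 0.003], [0.19, -0.982, 0.0], [0.003, 0.0, -1.0]]
wrist_force: [-0.1, -0.3, -3.7]
grip_width: 0.0154
grasp_force: 59.8
```

```bash
python3 st.py
```

```text
13.4167 [0.5588 0.0043 0.2068] tool f [-0.21  0.27  3.69] tq [-0.023  0.036 -0.037] 0.015449880482780601
```

The gate has snapped shut: the side force dropped to zero. Now I'll press home in small steps.

Request:
step_arm --pt "0 0 0.002" --pt "0 0 0.002" --yaw '[0,0]' --jaw '[1,1]'

```text
time_s: 13.58
ee_pos: [0.5579, 0.0043, 0.2054]
eef_rot: [[0.982, 0.19, 0.001], [0.19, -0.982, 0.0], [0.001, 0.0, -1.0]]
wrist_force: [-0.3, 0.3, -2.7]
grip_width: 0.0151
grasp_force: 59.8
```

```bash
python3 st.py
```

```text
13.5833 [0.5579 0.0043 0.2054] tool f [-0.25 -0.33  2.73] tq [-0.017 -0.04   0.044] 0.015094210445932352
```

Request:
step_arm --pt "0 0 0.002" --pt "0 0 0.002" --yaw '[0,0]' --jaw '[1,1]'

```text
time_s: 13.75
ee_pos: [0.5575, 0.0043, 0.2043]
eef_rot: [[0.982, 0.19, 0.0], [0.19, -0.982, 0.0], [0.0, -0.0, -1.0]]
wrist_force: [0.7, 0.4, -3.2]
grip_width: 0.0152
grasp_force: 59.8
```

```bash
python3 st.py
```

```text
13.75 [0.5575 0.0043 0.2043] tool f [ 0.77 -0.26  3.15] tq [-0.002  0.013 -0.017] 0.015235591180028658
```

Request:
step_arm --pt "0 0 0.002" --pt "0 0 0.002" --yaw '[0,0]' --jaw '[1,1]'

```text
time_s: 13.92
ee_pos: [0.5575, 0.0042, 0.2034]
eef_rot: [[0.982, 0.19, 0.0], [0.19, -0.982, 0.0], [0.0, 0.0, -1.0]]
wrist_force: [0.3, 0.8, -2.5]
grip_width: 0.0152
grasp_force: 60.0
```

```bash
python3 st.py
```

```text
13.9167 [0.5575 0.0042 0.2034] tool f [ 0.44 -0.74  2.48] tq [ 0.01  -0.04  -0.048] 0.015247265353196367
```

Request:
step_arm --pt "0 0 0.001" --pt "0 0 0.001" --pt "0 0 0.001" --yaw '[0,0,0]' --jaw '[1,1,1]'

```text
time_s: 14.17
ee_pos: [0.5576, 0.0043, 0.2033]
eef_rot: [[0.982, 0.19, 0.001], [0.19, -0.982, 0.0], [0.001, 0.0, -1.0]]
wrist_force: [-0.9, -0.0, 1.9]
grip_width: 0.0152
grasp_force: 60.4
```

Request:
step_arm --pt "0 0 0.001" --pt "0 0 0.001" --pt "0 0 0.001" --yaw '[0,0,0]' --jaw '[1,1,1]'

```text
time_s: 14.42
ee_pos: [0.5576, 0.0042, 0.2032]
eef_rot: [[0.982, 0.19, 0.001], [0.19, -0.982, -0.0], [0.001, 0.0, -1.0]]
wrist_force: [-2.1, 0.5, 4.4]
grip_width: 0.0154
grasp_force: 61.0
```

```bash
python3 st.py
```

```text
14.4167 [0.5576 0.0042 0.2032] tool f [-2.01 -0.86 -4.41] tq [ 0.103 -0.338  0.031] 0.015434847786479838
```

Request:
step_arm --pt "0 0 0.001" --pt "0 0 0.001" --pt "0 0 0.001" --pt "0 0 0.001" --yaw '[0,0,0,0]' --jaw '[1,1,1,1]'

```text
time_s: 14.75
ee_pos: [0.5576, 0.0042, 0.2031]
eef_rot: [[0.982, 0.19, 0.001], [0.19, -0.982, -0.0], [0.001, 0.0, -1.0]]
wrist_force: [-1.6, 0.2, 8.0]
grip_width: 0.0151
grasp_force: 61.5
```

```bash
python3 st.py
```

```text
14.75 [0.5576 0.0042 0.2031] tool f [-1.52 -0.46 -7.97] tq [ 0.169 -0.49  -0.009] 0.015058098613787135
```

Request:
step_arm --pt "0 0 -0.001" --pt "0 0 -0.002" --pt "0 0 -0.0025" --pt "0 0 -0.0025" --pt "0 0 -0.0025" --yaw '[0,0,0,0,0]' --jaw '[1,1,1,1,1]'

```text
time_s: 15.17
ee_pos: [0.5576, 0.0042, 0.2032]
eef_rot: [[0.982, 0.19, 0.0], [0.19, -0.982, -0.0], [0.0, 0.0, -1.0]]
wrist_force: [-0.4, 0.8, 3.7]
grip_width: 0.0156
grasp_force: 60.7
```

```bash
python3 st.py
```

```text
15.1667 [0.5576 0.0042 0.2032] tool f [-0.26 -0.89 -3.75] tq [ 0.077 -0.161  0.031] 0.015611068066120016
```

Request:
step_arm --pt "0 0 0" --pt "0 0 0" --pt "0 0 0" --pt "0 0 0" --pt "0 0 0" --pt "0 0 0" --pt "0 0 0" --pt "0 0 0" --pt "0 0 0" --pt "0 0 0" --pt "0 0 0" --pt "0 0 0" --yaw '[0,0,0,0,0,0,0,0,0,0,0,0]' --jaw '[0.75,0.7,0.65,0.6,0.55,0.5,0.4,0.3,0.2,0.1,0,0]'

```text
time_s: 16.17
ee_pos: [0.5574, 0.0042, 0.2031]
eef_rot: [[0.982, 0.19, 0.0], [0.19, -0.982, 0.0], [0.0, 0.0, -1.0]]
wrist_force: [-0.5, 1.0, -0.8]
grip_width: 0.0856
grasp_force: 0.0
```

Request:
step_arm --pt "0 0 -0.01" --pt "0 0 -0.03" --pt "0 0 -0.06" --pt "0 0 -0.1" --pt "0 0 -0.15" --pt "0 0 -0.2" --pt "0 0 -0.25" --pt "0 0 -0.28" --pt "0 0 -0.28" --pt "0 0 -0.28" --pt "0 0 -0.28" --pt "0 0 -0.28" --yaw '[0,0,0,0,0,0,0,0,0,0,0,0]' --jaw '[0,0,0,0,0,0,0,0,0,0,0,0]'

```text
time_s: 17.17
ee_pos: [0.5565, 0.0043, 0.3416]
eef_rot: [[0.982, 0.19, -0.003], [0.19, -0.982, 0.0], [-0.003, -0.001, -1.0]]
wrist_force: [-0.7, -1.0, -0.6]
grip_width: 0.0852
grasp_force: 0.0
```

Run:
```python
from h import *
s=ctrl.state();print(s['time_s'],s['ee_pos'],s['wrist_force'])
w=ctrl.capture('wrist');S=ctrl.capture('scene')[130:250,260:410]
S=cv2.resize(S,(480,384));cv2.imwrite('pics/end.png',np.hstack([cv2.resize(w,(320,200)).repeat(1,0) if 0 else np.pad(cv2.resize(w,(320,200)),((0,184),(0,0),(0,0))),S])[:,:,::-1])
```

```text
17.1667 [0.55645358 0.00428506 0.34163505] [-0.67058674 -1.00047229 -0.56190596]
```

View pics/end.png

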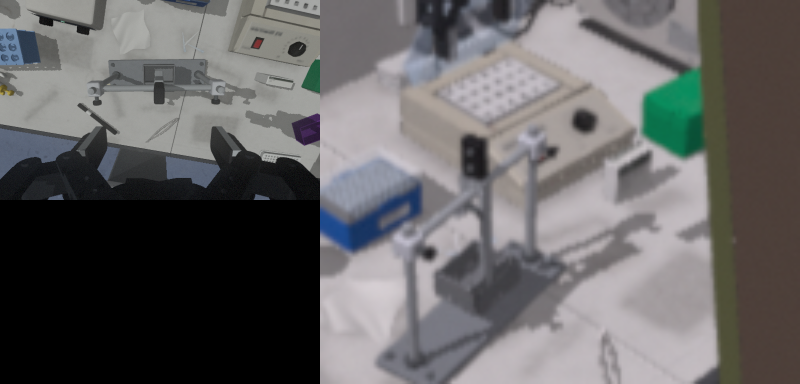

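The caddy hangs upright on the rail near mid-span: tab at (475,158) in the right tile, with the gripper clear. I'll let it settle, then hand in.

Request:
step_arm --pt "0 0 0" --pt "0 0 0" --pt "0 0 0" --pt "0 0 0" --pt "0 0 0" --pt "0 0 0" --pt "0 0 0" --pt "0 0 0" --pt "0 0 0" --pt "0 0 0" --pt "0 0 0" --pt "0 0 0" --pt "0 0 0" --pt "0 0 0" --pt "0 0 0" --pt "0 0 0" --pt "0 0 0" --pt "0 0 0" --pt "0 0 0" --pt "0 0 0" --yaw '[0,0,0,0,0,0,0,0,0,0,0,0,0,0,0,0,0,0,0,0]' --jaw '[0,0,0,0,0,0,0,0,0,0,0,0,0,0,0,0,0,0,0,0]'

```text
time_s: 18.93
ee_pos: [0.5574, 0.0042, 0.3431]
eef_rot: [[0.982, 0.19, 0.0], [0.19, -0.982, 0.0], [0.0, -0.0, -1.0]]
wrist_force: [-0.2, 0.3, 0.5]
grip_width: 0.0854
grasp_force: 0.0
```

Run:
```python
from h import *
a=ctrl.capture('scene').astype(int)
for _ in range(4): b=ctrl.capture('scene').astype(int); print(abs(a-b)[130:250,330:370].mean()); 
print(ctrl.hand_in())
```

```text
0.5640972222222222
0.5700694444444444
0.5686111111111111
0.5676388888888889
the job is handed in; nothing more can be done
None
```

The grey caddy hangs on the rail near its middle, upright and released: force readings show the gate snapped shut and the rail was pressed home with about 11 N. The job was handed in at about 19 s, and hand-in returned no verdict.

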